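# Latch the organiser's sliding cover past its spring catch

## Robot

A 7-joint arm with a two-finger parallel gripper is mounted at the origin on the work surface. World frame = base frame: x ahead of the robot, y to its left, z up, the work surface at z = 0. Lengths are in m, angles in rad, forces in N, time in s.
With the tool pointing down it reaches from about 0.4 to 0.85 m from the base axis. Payload 10.4 kg.
Tool frame: the origin (TCP) lies midway between the tips of the shut fingers; the grasp point (between the pads) lies hold_point_z behind it (hold_point_z is the distance from the TCP to the grasp point, in m); z points along the fingers, y is the line along which they close (so a half turn about z gives the same grasp; the last joint's range is limited). The gripper opens to 87 mm and grips with 3 to 60 N. Pads are 19 mm wide; open, the fingers measure 117 mm over their backs; the gripper's body (75 mm by 190 mm) begins 51 mm behind the grasp point.
Start: joints at [1.306, 0.332, -0.065, 1.46, 0.022, 1.35, -0.088], TCP at [0.15, -0.607, 0.223] pointing down, gripper open.
Joint ranges: [-2.6, 2.6], [-0.5, 2.12], [-1.47, 1.34], [0.16, 2.42], [-1.27, 4.41], [0.06, 2.06], [-2.6, 2.6]. Speed limits (rad/s): [2.22, 2.22, 2.79, 2.79, 3.14, 3.14, 3.14].

## Interface

Orientations are given as a unit quaternion [x, y, z, w].
In Python, from bench import * gives the robot as it stands. The module is installed in compiled form; this text tells all that it offers.
- The arm moves only by the tool drive_tool, never from a script. Its argument "increments" is a list of rows, each a list of 6 numbers: the shift along the tool's x, y, z scaled (see below), then the turn, a rotation vector about the tool's x, y, z scaled (see below). In form: [[dx, dy, dz, rx, ry, rz], ...]. A call has exactly 5 rows; each row is the pose to reach, as a shift and turn from the pose commanded when the call began, along the tool's axes at that moment; what a row does not reach only later rows make up. The controller multiplies each number of a shift by 300 mm and each number of a turn by pi/4 rad. A row lasts 1/12 s, in which the tool goes at most 41.7 mm and 7.16 degrees, less where a joint would pass 70% of its speed; a pose out of reach is approached as far as the arm can. A call with a number of a shift or a turn outside -1 to 1 is refused whole. A call with a gripper value outside its range is refused whole. "claw" is the closure, from 0 (fully open) to 1 (shut), set as the call begins (left out, the last holds). The fingers move at their own pace and stop on an object; "force" is the grip in N (left out, the last holds). Time passes only in rows, so rows that repeat a pose let the fingers close, or fill a call up. It gives the time, the measured TCP pose, the force, the opening and the grip force at its end, in the units of the state.
- read_state(): the state, without advancing time (a new reading comes with each control period).
- camera(name): name is "side" or "top" or "wrist"; returns the picture (400x640x3 uint8, blue, green, red); there is no depth.
- get_calibration(name): a dict with "K" (3x3 intrinsics, pixels), "k1" (the pictures are not rectified: a ray, as slopes to the right and down, at radius r is drawn at 1 + k1 r^2 times it, then the intrinsics apply), "position" and "rotation" of the camera in the world. Camera axes: x right, y down, z forward; pixel columns grow to the right and rows downward; lengths in m; the calibration is good to about 2 mm. A picture is of the moment at which its call begins: read the wrist's pose just before it. get_calibration takes no time and is no camera call; for the wrist camera it gives the pose at the moment of the call.
- close_job(): hands the job in; it is judged then, once.
The state is a dict: "time": time; "joint_positions": joint angles; "joint_vel": joint speeds; "joint_torque": joint torques, N m; "ee_pos": TCP position; "eef_rot": TCP orientation; "ft_force": force on the tool from outside, world axes, zero at the start; "torque": the same for the moment, N m; "width": finger opening in m; "grip_force": force on a finger pad.
Only numpy, scipy, OpenCV 4.12 (cv2) and the standard library are available. Lean on these libraries where they do the work, as an engineer would, in place of code of your own. Each camera call takes 0.05 s, during which the arm holds its last target. There are 200 camera calls.

## Task

Shut and latch the blue sliding cover of the clear three-tier organiser: with the fingertips press the red spring bar down and, keeping it held down, push the blue cross rib from behind so that it slides past the catch until the cover is fully home, then let the bar spring up again behind it and move clear. Only press and push: do not pinch the rib or touch its white front face, and leave everything else where it lies.

Things in the scene. Friction and masses are not known exactly. Their poses are not given: they have to be found in the camera images.
- organiser: Clear three-tier organiser, 150 (x) x 280 (y) x 126 high, fixed to the table. Origin at the centre of its underside, z up. The blue cover slides along its +y in the top tier; a red press bar runs along y outside the +x wall at rim height. Only the cover's rib rises higher, to 166 above the table.
- cover (a joint): Slide of the blue cover along the organiser's +y, m: 0 open, 0.056 fully home (end stop); starts at 0 to 0.018. With the bar up, the nose stops it at 0.022; the rib is wholly past the nose from 0.052. About 1.5 N of friction; it stays where it is left and cannot be lifted off.
- rib_push (a point): Point on the rear (-y) face of the blue cross rib, straight above the bar's middle line, where a finger on the bar meets the rib; moves with the cover. The rib is 20 thick (y) and spans the organiser, from 171 to the -x side to 21 to the +x side of this point. The rear face here is upright, reaching 12 above and 12 below the point. The rib's underside clears the raised bar by 4.
- rib_front (a point): White strip on the front (+y) face of the rib, 190 x 2 x 22 high; this point is the centre of its face. It is not to be touched (pushing on the rear face never needs it).
- catch (a joint): Travel of the spring catch (red bar and steel nose in one piece, straight down), m: 0 up, 0.010 fully down at its stop. The spring takes about 2 N to start and 6 N at the bottom, the same anywhere on the bar, and returns it by itself. From 0.006 the rib can pass; 0.007 to 0.009 is comfortable.
- press_bar: Red press bar, 34 wide (x) x 117 long (y) x 8 thick; origin at the centre of its flat, level top face, 138 above the table when up; axes as the organiser's. A fingertip pressing it may slide along it. With the cover home, the rib's rear face is 55.5 to the +y side of the origin. The organiser's rim beside it is 12 below the raised top.
- screwdriver: Yellow-handled screwdriver lying flat, about 200 mm long; loose bystander, to be left alone.
- cam_lock: Chrome cam lock fitting, a disc 20 in diameter and 14 high, standing upright (mm); loose bystander, to be left alone. Origin at the centre of its underside.
- bit_case: Green plastic bit case, 75 x 50 x 22 high (mm); loose bystander, to be left alone. Origin at the centre of its underside.
- dowel_jar: Small closed jar with a wooden cap, 56 in diameter, 75 high (mm); loose bystander, to be left alone. Origin at the centre of its underside.
- hinge: Small steel hinge lying open and flat near the far table edge, 50 x 62 x 8 (mm); loose bystander, to be left alone. Origin at the centre of its underside.
- mug: White mug, 80 in diameter, 90 high (mm); loose bystander, to be left alone. Origin at the centre of its underside.
- nose (a point): Centre of the top of the catch's steel nose, 12 (x) x 10 (y), flush with the top of the press bar and moving with it, at the bar's -x edge: 23 to the -x side and 46.5 to the +y side of the bar's origin.

How it is judged:
On the way, in this order (a step that is already met when the one before it is completed fails the run):
1. the fingers hold the catch down (6 mm or more) while the rib is still behind it (value of joint catch above 0.006 m and contact force between the fingers and press_bar above 1 N and value of joint cover below 0.0235 m), for 0.1 s.
2. the rib is passing over the catch's nose while the fingers still hold the catch down (value of joint cover between 0.034 and 0.05 m and value of joint catch above 0.0055 m and contact force between the fingers and press_bar above 0.5 N), for 0.05 s.
At the end, for the whole second after the job is handed in: the cover is home (within 5 mm of its end stop) and at rest, and the catch has sprung up behind the rib (within 2 mm of fully up) (value of joint cover above 0.051 m and value of joint catch below 0.002 m and velocity of joint cover between -0.01 and 0.01 m/s); the robot touches nothing.
It fails at once if the rib is pinched, or touched on its white front face (contact force between the fingers and rib_front_strip above 1 N).
It fails at once if a bystander is moved, lifted or carried (more than 25 mm) (distance of any of screwdriver, cam_lock, bit_case, dowel_jar, hinge, mug from where it was at the start of the episode above 0.025 m).
It also fails if it takes over 38 s, if anything falls off the work surface, if the arm or the gripper's body presses on something with over 40 N, if the wrist force passes 120 N, or if a joint passes its speed limit or range.

## Working session

There is one attempt and no reset: what is moved stays moved. The work goes in short steps, Python scripts to look and compute and a tool call to move; the robot and the scene stay as the last step left them, time stands still between calls to the robot, and variables do not carry over. Pictures are saved under pics/ and viewed, at most 10 in all, crops included, and the job is handed in when it is done.

Besides the shell and the picture viewer there is one more tool, called after ">>>" as a command line: name --pt "numbers of a row" for each row, then --argument value for the rest. drive_tool: Moves the arm, as the interface text tells. Its arguments: {"type":"object","properties":{"increments":{"type":"array","items":{"type":"array","items":{"type":"number"}}},"claw":{"type":"number"},"force":{"type":"number"}},"required":["increments"]}

```bash
mkdir -p pics; python3 - <<'E'
from bench import *
import cv2
s=read_state();print({k:s[k] for k in('time','ee_pos','eef_rot','width','ft_force')})
for n in('side','top'):
    cv2.imwrite(f'pics/{n}0.png',camera(n)); c=get_calibration(n);print(n,c)
E
```

```text
{'time': 0.0, 'ee_pos': array([ 0.14951982, -0.60644568,  0.22174203]), 'eef_rot': array([ 9.92701223e-01,  1.20597553e-01, -1.33703066e-04, -7.03543032e-04]), 'width': 0.08701397835129496, 'ft_force': array([-0.88110322, -0.54055291,  0.01663529])}
side {'K': array([[459.64721359,   0.        , 311.87742165],
       [  0.        , 459.64721359, 196.45432673],
       [  0.        ,   0.        ,   1.        ]]), 'k1': 0.022490475649023768, 'position': array([ 0.48546848, -0.54730476,  0.79949044]), 'rotation': array([ 0.92884878, -0.04700448,  0.02505237, -0.36661002])}
top {'K': array([[501.60078573,   0.        , 319.93968187],
       [  0.        , 501.60078573, 196.3703674 ],
       [  0.        ,   0.        ,   1.        ]]), 'k1': -0.09772822972877707, 'position': array([0.43398107, 0.0921856 , 1.3234795 ]), 'rotation': array([ 0.71563556, -0.69579278,  0.04426199, -0.04217851])}
```

View pics/top0.png

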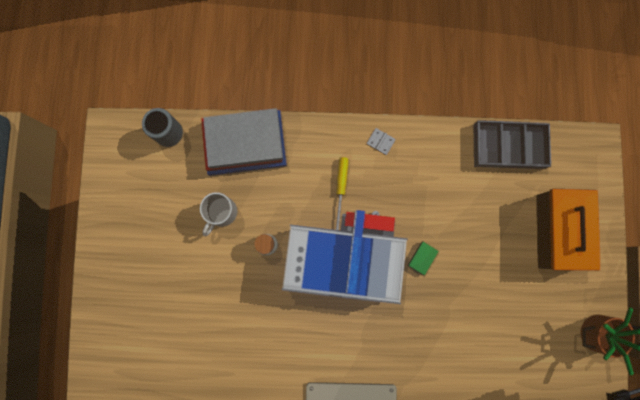

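View pics/side0.png

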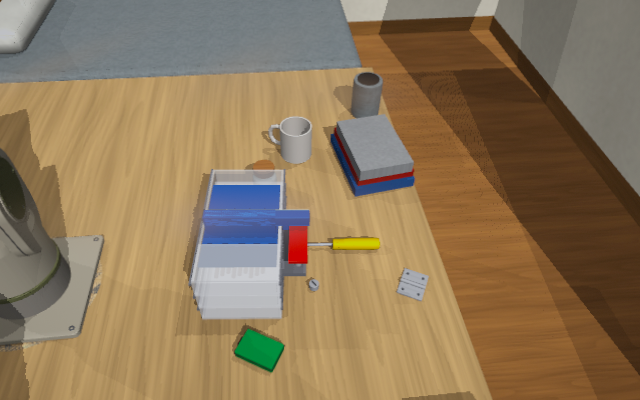

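The top view shows the organiser with +x up and +y left. The rib is near (357,255) and the red bar is at about (346–395, 215–235), with the screwdriver next to it at (340,190). I'll zoom in for the corners.

```bash
cat > h.py <<'E'
from bench import *
import numpy as np, cv2
from scipy.spatial.transform import Rotation as R
def ray(c,uv):
    K=c['K'];d=np.array([c['k1'],0,0,0,0.])
    p=cv2.undistortPoints(np.array(uv,float).reshape(-1,1,2),K,d).reshape(-1,2)
    r=np.c_[p,np.ones(len(p))]
    M=np.array(c['rotation']);M=M if M.shape==(3,3) else R.from_quat(M).as_matrix()
    return r@M.T
def atz(c,uv,z):
    d=ray(c,uv);o=c['position'];return o+d*((z-o[2])/d[:,2])[:,None]
E
python3 - <<'E'
from h import *
a=cv2.imread('pics/top0.png')[200:310,275:415];b=cv2.imread('pics/side0.png')[160:325,185:320]
a=cv2.resize(a,None,fx=5.5,fy=5.5,interpolation=cv2.INTER_CUBIC)[:600]
b=cv2.resize(b,None,fx=3.6,fy=3.6,interpolation=cv2.INTER_CUBIC)[:600]
cv2.imwrite('pics/topc.png',a);cv2.imwrite('pics/sidec.png',b)
for n in('top','side'):
    im=cv2.imread(f'pics/{n}0.png').astype(int);m=((im[...,2]>110)&(im[...,1]<60)&(im[...,0]<60)).astype(np.uint8)
    k,l,st,ce=cv2.connectedComponentsWithStats(m)
    for i in range(1,k):
        if st[i,4]>60:
            pts=np.argwhere(l==i)[:,::-1].astype(np.float32)
            print(n,st[i],cv2.boxPoints(cv2.minAreaRect(pts)).round(1).tolist())
E
```

```text
top [345 213   9  13 101] [[345.0, 213.0], [353.0, 213.0], [353.0, 225.0], [345.0, 225.0]]
top [364 214  30  17 391] [[363.3999938964844, 227.60000610351562], [365.20001220703125, 213.5], [394.1000061035156, 217.10000610351562], [392.3999938964844, 231.1999969482422]]
side [358 169  56  17 244] [[357.20001220703125, 181.1999969482422], [413.0, 169.0], [414.29998779296875, 174.8000030517578], [358.3999938964844, 187.0]]
side [288 226  19  38 694] [[288.0, 226.0], [306.0, 226.0], [306.0, 263.0], [288.0, 263.0]]
```

View pics/topc.png

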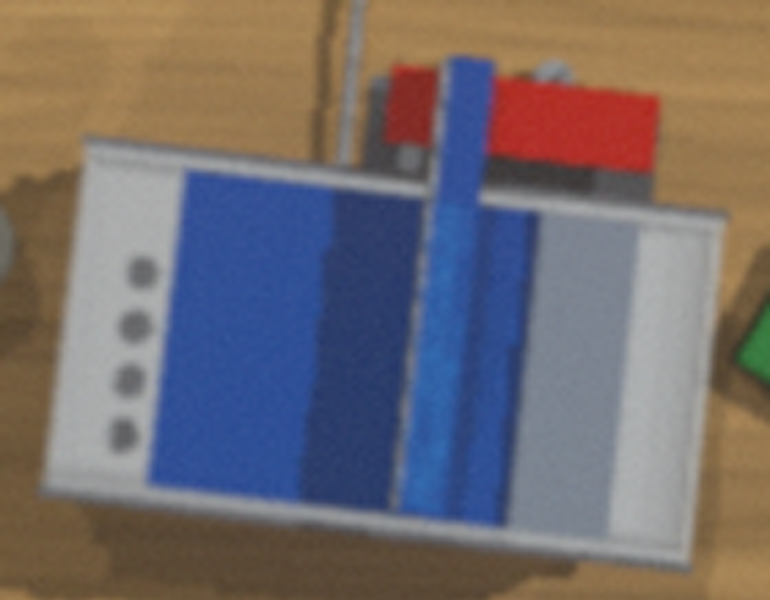

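View pics/sidec.png

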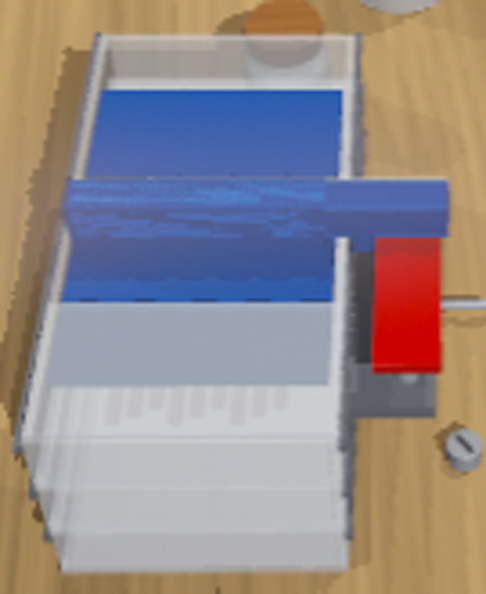

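```bash
python3 - <<'E'
from h import *
T=get_calibration('top');S=get_calibration('side')
def t(p,z): return atz(T,[(275+(x+.5)/5.5-.5,200+(y+.5)/5.5-.5) for x,y in p],z)
def s(p,z): return atz(S,[(185+(x+.5)/3.6-.5,160+(y+.5)/3.6-.5) for x,y in p],z)
np.set_printoptions(precision=4,suppress=True)
rim=t([(87,137),(725,213),(690,568),(44,493)],.126);print('rim',rim,rim.mean(0))
print('yaw',np.degrees([np.arctan2(*(a)[:2]) for a in(rim[0]-rim[1],rim[3]-rim[2])]), np.linalg.norm(rim[0]-rim[1]),np.linalg.norm(rim[0]-rim[3]))
bar=t([(391,66),(659,97),(655,171),(386,140)],.138);print('bar',bar,bar.mean(0))
print('sidebar near corners',s([(373,371),(440,371)],.138))
print('rib rear top edge top',t([(495,60),(484,205)],.166))
print('rib front top edge top',t([(447,58),(430,205)],.166))
print('side rear bottom edge z=.142',s([(372,237),(447,237)],.142))
print('rib top rear edge side?',s([(447,207)],.166))
w=get_calibration('wrist');print(w)
E
```

```text
rim [[ 0.5115  0.1594  0.126 ]
 [ 0.4861 -0.1188  0.126 ]
 [ 0.3333 -0.1055  0.126 ]
 [ 0.358   0.1727  0.126 ]] [0.4222 0.0269 0.126 ]
yaw [5.2271 5.0832] 0.2793245010318637 0.15408285864680624
bar [[ 0.5451  0.0286  0.138 ]
 [ 0.5349 -0.0876  0.138 ]
 [ 0.5029 -0.0862  0.138 ]
 [ 0.5131  0.0301  0.138 ]] [ 0.524  -0.0288  0.138 ]
sidebar near corners [[ 0.5014 -0.0849  0.138 ]
 [ 0.5336 -0.0881  0.138 ]]
rib rear top edge top [[ 0.5462 -0.0137  0.166 ]
 [ 0.4851 -0.0102  0.166 ]]
rib front top edge top [[0.5465 0.0066 0.166 ]
 [0.4844 0.0125 0.166 ]]
side rear bottom edge z=.142 [[ 0.5067 -0.0049  0.142 ]
 [ 0.545  -0.0086  0.142 ]]
rib top rear edge side? [[ 0.5448 -0.0088  0.166 ]]
{'K': array([[301.1539,   0.    , 319.8696],
       [  0.    , 301.1539, 199.1541],
       [  0.    ,   0.    ,   1.    ]]), 'k1': 0.0003579868831887668, 'position': array([ 0.2294, -0.5855,  0.3845]), 'rotation': array([ 0.7782, -0.6096, -0.0938,  0.1186])}
```

>>> drive_tool --pt "0.095 -0.087 0 0 0 0.084" --pt "0.19 -0.174 0 0 0 0.168" --pt "0.285 -0.261 0 0 0 0.252" --pt "0.38 -0.348 0 0 0 0.336" --pt "0.475 -0.435 0 0 0 0.42" --claw 1 --force 20

```text
time: 0.52
ee_pos: [0.2573, -0.4442, 0.2222]
eef_rot: [0.999, -0.046, -0.0, -0.0]
ft_force: [0.6, -1.3, 0.1]
width: 0.0616
grip_force: 0.0
```

>>> drive_tool --pt "0.064 -0.116 0 0 0 0" --pt "0.128 -0.232 0 0 0 0" --pt "0.192 -0.348 0 0 0 0" --pt "0.256 -0.464 0 0 0 0" --pt "0.32 -0.58 0 0 0 0"

```text
time: 0.93
ee_pos: [0.3682, -0.2793, 0.2224]
eef_rot: [0.999, -0.044, -0.0, 0.0]
ft_force: [1.0, -0.8, 1.0]
width: 0.0289
grip_force: 0.0
```

>>> drive_tool --pt "0.064 -0.116 0 0 0 0" --pt "0.128 -0.232 0 0 0 0" --pt "0.192 -0.348 0 0 0 0" --pt "0.256 -0.464 0 0 0 0" --pt "0.32 -0.58 0 0 0 0"

```text
time: 1.35
ee_pos: [0.4792, -0.1145, 0.2225]
eef_rot: [0.999, -0.044, 0.0, 0.0]
ft_force: [0.7, -1.1, -0.7]
width: 0.002
grip_force: 0.0
```

```bash
python3 - <<'E'
from h import *
s=read_state();print(s['time'],s['ee_pos'],s['eef_rot'],s['joint_positions'],s['ft_force'],s['width'])
M=R.from_quat(s['eef_rot']).as_matrix()
print('units to target',M.T@(np.array([.5224,-.040,.155])-s['ee_pos'])/.3)
E
```

```text
1.35 [ 0.47918481 -0.11445908  0.22253508] [ 9.99023870e-01 -4.41733526e-02  5.21266727e-05  1.35568896e-04] [ 0.6784056   0.07527355 -0.55720679  1.77598362  0.04153573  1.30178389
 -1.54774128] [ 0.74645437 -1.06851941 -0.65562314] 0.0019534358862832602
units to target [ 0.12155634 -0.26000223  0.22506183]
```

>>> drive_tool --pt "0.06 -0.12 0 0 0 0" --pt "0.12 -0.24 0 0 0 0" --pt "0.122 -0.26 0.07 0 0 0" --pt "0.122 -0.26 0.14 0 0 0" --pt "0.122 -0.26 0.19 0 0 0"

```text
time: 1.77
ee_pos: [0.5215, -0.0405, 0.1636]
eef_rot: [0.999, -0.043, -0.001, -0.0]
ft_force: [0.1, -1.2, -0.7]
width: 0.0006
grip_force: 0.0
```

```bash
python3 - <<'E'
from h import *
a=camera('side');t=camera('top');w=camera('wrist');s=read_state();print(s['time'],s['ee_pos'],s['ft_force'])
a=cv2.resize(a[150:300,210:360],None,fx=3,fy=3,interpolation=2)
w=cv2.resize(w[100:400,180:480],(450,450));cv2.imwrite('pics/p1.png',np.hstack([a,w])[:, :800])
E
```

```text
1.9167 [ 0.5211659  -0.04173991  0.16471032] [ 0.7050011  -0.26471339  0.2713184 ]
```

View pics/p1.png

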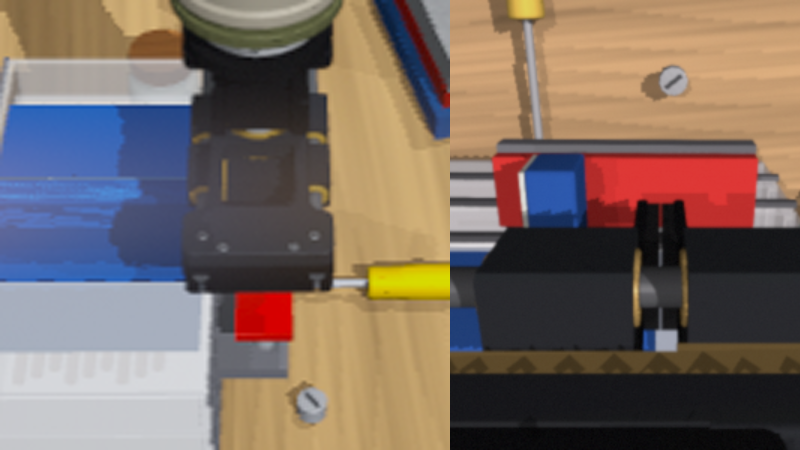

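The wrist view shows the closed fingers at (660,205) above the bar and clear behind the blue rib at (555,190). I'll press down now.

>>> drive_tool --pt "0 0 0.04 0 0 0" --pt "0 0 0.08 0 0 0" --pt "0 0 0.09 0 0 0" --pt "0 0 0.1 0 0 0" --pt "0 0 0.11 0 0 0"

```text
time: 2.33
ee_pos: [0.5218, -0.042, 0.1326]
eef_rot: [0.999, -0.044, -0.0, 0.0]
ft_force: [-3.0, -1.1, 3.9]
width: 0.0005
grip_force: 2.0
```

>>> drive_tool --pt "0 0 0 0 0 0" --pt "0 0 0 0 0 0" --pt "0 0 0 0 0 0" --pt "0 0 0 0 0 0" --pt "0 0 0 0 0 0"

```text
time: 2.75
ee_pos: [0.5221, -0.0419, 0.1328]
eef_rot: [0.999, -0.044, 0.0, 0.0]
ft_force: [-2.5, -1.6, 3.2]
width: 0.0003
grip_force: 1.9
```

>>> drive_tool --pt "0 0 0.005 0 0 0" --pt "0 0 0.01 0 0 0" --pt "0 0 0.01 0 0 0" --pt "0 0 0.01 0 0 0" --pt "0 0 0.01 0 0 0"

```text
time: 3.17
ee_pos: [0.5222, -0.0419, 0.1297]
eef_rot: [0.999, -0.044, 0.0, 0.0]
ft_force: [-0.8, -1.8, 4.5]
width: 0.0005
grip_force: 2.5
```

>>> drive_tool --pt "0 0 0 0 0 0" --pt "0 0 0 0 0 0" --pt "0 0 0 0 0 0" --pt "0 0 0 0 0 0" --pt "0 0 0 0 0 0"

```text
time: 3.58
ee_pos: [0.5222, -0.0419, 0.1297]
eef_rot: [0.999, -0.044, 0.0, 0.0]
ft_force: [-2.0, -1.5, 5.2]
width: 0.0003
grip_force: 2.5
```

>>> drive_tool --pt "0 -0.015 0 0 0 0" --pt "0 -0.03 0 0 0 0" --pt "0 -0.045 0 0 0 0" --pt "0 -0.06 0 0 0 0" --pt "0 -0.07 0 0 0 0"

```text
time: 4.0
ee_pos: [0.5241, -0.0205, 0.1297]
eef_rot: [0.999, -0.044, 0.0, 0.0]
ft_force: [-0.2, -5.5, 6.1]
width: 0.0005
grip_force: 3.3
```

>>> drive_tool --pt "0 -0.01 0 0 0 0" --pt "0 -0.02 0 0 0 0" --pt "0 -0.03 0 0 0 0" --pt "0 -0.04 0 0 0 0" --pt "0 -0.05 0 0 0 0"

```text
time: 4.42
ee_pos: [0.5254, -0.0062, 0.1297]
eef_rot: [0.999, -0.044, 0.0, 0.0]
ft_force: [0.2, -5.9, 5.1]
width: 0.0005
grip_force: 3.4
```

>>> drive_tool --pt "0 -0.01 0 0 0 0" --pt "0 -0.02 0 0 0 0" --pt "0 -0.03 0 0 0 0" --pt "0 -0.04 0 0 0 0" --pt "0 -0.045 0 0 0 0"

```text
time: 4.83
ee_pos: [0.5267, 0.0076, 0.1297]
eef_rot: [0.999, -0.044, 0.0, 0.0]
ft_force: [0.5, -5.4, 5.0]
width: 0.0008
grip_force: 3.3
```

>>> drive_tool --pt "0 -0.005 0 0 0 0" --pt "0 -0.01 0 0 0 0" --pt "0 -0.014 0 0 0 0" --pt "0 -0.014 0 0 0 0" --pt "0 -0.014 0 0 0 0"

```text
time: 5.25
ee_pos: [0.5271, 0.0117, 0.1298]
eef_rot: [0.999, -0.044, 0.0, 0.0]
ft_force: [-0.5, -5.2, 5.3]
width: 0.0003
grip_force: 3.1
```

>>> drive_tool --pt "0 -0.003 0 0 0 0" --pt "0 -0.006 0 0 0 0" --pt "0 -0.007 0 0 0 0" --pt "0 -0.007 0 0 0 0" --pt "0 -0.007 0 0 0 0"

```text
time: 5.67
ee_pos: [0.5272, 0.0136, 0.1297]
eef_rot: [0.999, -0.044, 0.0, 0.0]
ft_force: [0.4, -4.9, 5.7]
width: 0.0002
grip_force: 3.2
```

>>> drive_tool --pt "0 -0.003 0 0 0 0" --pt "0 -0.006 0 0 0 0" --pt "0 -0.008 0 0 0 0" --pt "0 -0.008 0 0 0 0" --pt "0 -0.008 0 0 0 0"

```text
time: 6.08
ee_pos: [0.5275, 0.0161, 0.1297]
eef_rot: [0.999, -0.044, 0.0, 0.0]
ft_force: [-0.4, -4.7, 4.6]
width: 0.0004
grip_force: 3.2
```

>>> drive_tool --pt "0 -0.003 0 0 0 0" --pt "0 -0.006 0 0 0 0" --pt "0 -0.006 0 0 0 0" --pt "0 -0.006 0 0 0 0" --pt "0 -0.006 0 0 0 0"

```text
time: 6.5
ee_pos: [0.5275, 0.0168, 0.1297]
eef_rot: [0.999, -0.045, 0.0, 0.001]
ft_force: [-1.2, -8.3, 6.4]
width: 0.0007
grip_force: 5.5
```

```bash
python3 - <<'E'
from h import *
w=camera('wrist');t=camera('top');s=read_state();print(s['time'],s['ee_pos'],s['ft_force'])
w=cv2.resize(w[100:400,180:480],(500,500));t=cv2.resize(t[200:310,280:340],None,fx=4.54,fy=4.54,interpolation=2)
cv2.imwrite('pics/p2.png',np.hstack([w,t[:499].copy() if 0 else cv2.resize(t,(280,500))]))
E
```

```text
6.6 [0.52752487 0.01680559 0.12970611] [-0.77998325 -7.03339723  5.82779286]
```

View pics/p2.png

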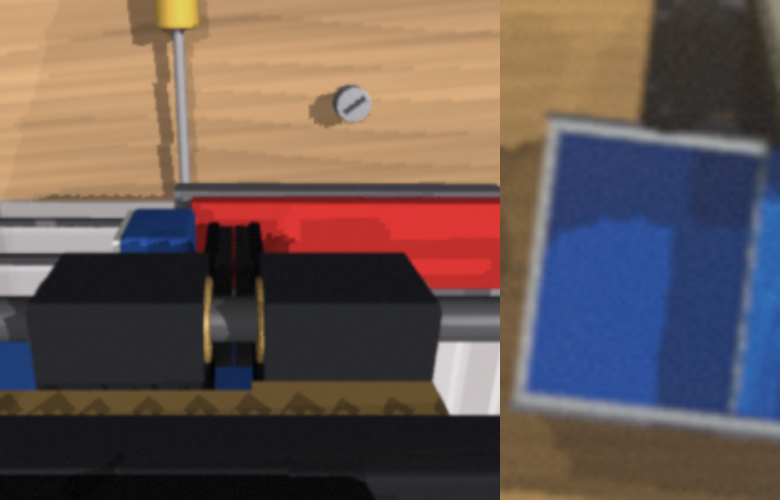

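The force rose and motion stalled. The picture agrees: the cover fills the tier to its end wall, and the rib at (160,230) is at the bar's far end. One small confirming nudge, then I'll back off slightly and lift.

>>> drive_tool --pt "0 -0.003 0 0 0 0" --pt "0 -0.004 0 0 0 0" --pt "0 -0.004 0 0 0 0" --pt "0 -0.004 0 0 0 0" --pt "0 -0.004 0 0 0 0"

```text
time: 7.02
ee_pos: [0.5276, 0.0169, 0.1297]
eef_rot: [0.999, -0.045, 0.0, 0.001]
ft_force: [-0.3, -11.9, 7.3]
width: 0.0001
grip_force: 7.1
```

>>> drive_tool --pt "0 0.007 0 0 0 0" --pt "0 0.017 0 0 0 0" --pt "0 0.022 -0.01 0 0 0" --pt "0 0.022 -0.03 0 0 0" --pt "0 0.022 -0.05 0 0 0"

```text
time: 7.43
ee_pos: [0.5262, 0.0129, 0.1446]
eef_rot: [0.999, -0.044, -0.001, 0.0]
ft_force: [-0.0, -0.8, 0.3]
width: 0.0004
grip_force: 0.0
```

>>> drive_tool --pt "0 0 -0.06 0 0 0" --pt "0 0 -0.14 0 0 0" --pt "0 0.08 -0.2 0 0 0" --pt "0 0.2 -0.2 0 0 0" --pt "0 0.3 -0.2 0 0 0"

```text
time: 7.85
ee_pos: [0.5189, -0.0784, 0.206]
eef_rot: [0.999, -0.044, 0.001, 0.001]
ft_force: [0.4, -0.4, -0.2]
width: 0.0008
grip_force: 0.0
```

>>> drive_tool --pt "0 0.1 0 0 0 0" --pt "0 0.2 0 0 0 0" --pt "0 0.3 0 0 0 0" --pt "0 0.3 0 0 0 0" --pt "0 0.3 0 0 0 0"

```text
time: 8.27
ee_pos: [0.5101, -0.1684, 0.2043]
eef_rot: [0.999, -0.046, -0.001, -0.0]
ft_force: [0.7, 1.3, -0.1]
width: 0.0002
grip_force: 0.0
```

```bash
python3 - <<'E'
from h import *
a=camera('side');t=camera('top');s=read_state();print(s['time'],s['ee_pos'],s['ft_force'])
t=cv2.resize(t[200:310,275:415],(500,393),interpolation=2)
a=cv2.resize(a[150:303,200:317],(300,393),interpolation=2)
cv2.imwrite('pics/p3.png',np.hstack([t,a]))
E
```

```text
8.3667 [ 0.51088909 -0.16563064  0.20458728] [ 0.67921322  0.26318412 -0.73388761]
```

View pics/p3.png

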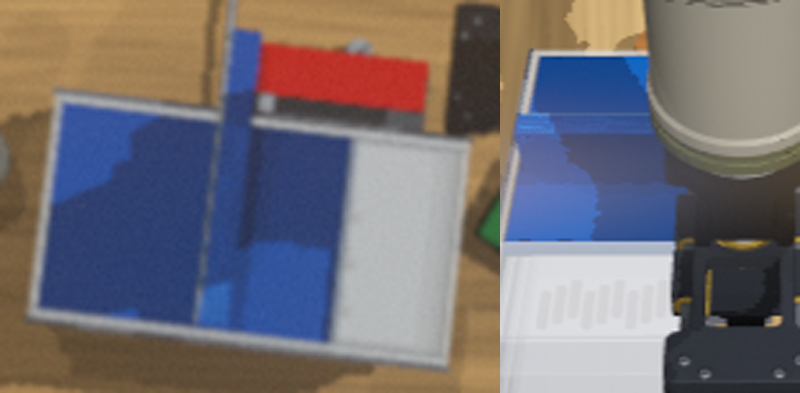

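The cover is home: the rib at (240,70) is past the nose at (267,103), the bar is up, and the arm is clear.

```bash
python3 -c "
from bench import *
print(close_job())"
```

```text
the job is handed in; nothing more can be done
None
```

The blue cover is fully home and appears latched, with the red bar up behind the rib and the arm clear; I handed the job in at about 8.4 s of the 38 s allowed, but `close_job()` returned no verdict.

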